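# Find the socket that fits the drive unit's gland nut

### The arm

A 6-joint arm with a two-finger parallel gripper is mounted at the origin on a cart in front of the work surface, level with it; the furniture and walls round the work are solid. World frame = base frame: x ahead of the robot, y to its left, z up, the work surface at z = 0. Lengths are in mm, angles in rad, forces in N, time in s.
With the tool pointing down it reaches from about 300 to 775 mm from the base axis. Payload 14.6 kg.
Tool frame: the origin (TCP) lies on the centre line of the jaws, within the pads' length; the fingertips stand 19 mm ahead of it and the grasp point (between the pads) is the TCP (bot.tip_reach is the distance from the TCP to the fingertips, in mm); z points along the fingers, y is the line along which they close (so a half turn about z gives the same grasp; the last joint's range is limited). The gripper opens to 85 mm and grips with 20 to 120 N. Pads are 22 mm wide; open, the fingers measure 114 mm over their backs; the gripper's body (76 mm by 85 mm) begins 54 mm behind the grasp point. The pads swing forward as they close: fully open they stand 13 mm farther back than shut.
Start: joints at [-1.342, 0.3, 1.521, -0, 1.321, -0.067], TCP at [160.321, -526.105, 250.281] pointing down, gripper open.
Joint ranges: [-3.03, 3.03], [-0.79, 2.21], [0.23, 2.52], [-1.04, 4.18], [0, 3.07], [-2.55, 2.55]. Speed limits (rad/s): [2.22, 2.22, 2.57, 3.14, 3.14, 3.14].

### API

Orientations are given as a unit quaternion [w, x, y, z].
In Python, from rig import bot gives the robot as it stands. Calls block until the motion is done:
- bot.move_to(position, orientation): joint-space move of the TCP to a pose.
- bot.servo_line(position, attitude=None, speed=150, until_force=None): straight line of the TCP; attitude=None keeps the orientation; speed is the mean speed in mm/s. With until_force (N) it stops when the force on the tool has changed by that much, and returns True; else False.
- bot.move_joints(angles): joint-space move.
- bot.move_gripper(opening, grip_force=None): finger opening in mm; grip_force is the grip in N (None keeps the last); returns when the fingers have stopped.
- bot.dwell(seconds).
- bot.ik(position, orientation): joint angles nearest the present ones, or None.
- bot.read_state(): the state.
- bot.read_camera(name): name is "scene" or "top" or "wrist"; returns a dict with "image" (420x560x3 uint8, blue, green, red), "depth" (420x560 float32, mm along the optical axis (not along the pixel's ray), 0 where there is no reading), "fovy" (degrees; the focal length in pixels is half the picture's height over the tangent of half this angle, whatever the lens; pixels are square), "cx", "cy" (the principal point, pixels), "k1" (the pictures are not rectified: a ray, as slopes to the right and down, at radius r is drawn at 1 + k1 r^2 times it, then the intrinsics apply), "eye" and "attitude" of the camera in the world; the wrist camera has in their place "mount" (4x4, takes a point from camera to tool coordinates, whose origin is the TCP and whose axes are the flange's). Camera axes: x right, y down, z forward; pixel columns grow to the right and rows downward; lengths in mm; the calibration is good to about 2 mm. A picture is of the moment at which its call begins: read the wrist's pose just before it.
A pose or a line that the arm cannot do raises bot.MotionError and nothing moves.
- bot.finish_job(): hands the job in; it is judged then, once.
The state is a dict: "clock": time; "joint_positions": joint angles; "qvel": joint speeds; "effort": joint torques, N m; "ee_pos": TCP position; "tool_rot": TCP orientation; "ft_force": force on the tool from outside, world axes, zero at the start; "moment": the same for the moment, N m; "grip_width": finger opening in mm; "grip_force": force on a finger pad.
Only numpy, scipy, OpenCV 4.12 (cv2) and the standard library are available. Lean on these libraries where they do the work, as an engineer would, in place of code of your own. Each camera call takes 0.05 s, during which the arm holds its last target. There are 200 camera calls.

### The job

Fold the drive unit's amber splash cover up by its red tab until it stands upright, and leave it so. Then try the sockets from the rack on the brass hex nut underneath, standing any that does not fit back in the rack, and push the one that fits fully down over the nut. Finish while still holding that socket seated on the nut, and do not knock the other things on the bench about.

Things in the scene. Friction and masses are not known exactly. Their poses are not given: they have to be found in the camera images.
- unit: grey bench-top drive unit, fixed; origin on the bench directly below the nut, x away from the robot, z up. Casing 140 mm wide, x from -60 mm, top 50 mm high; side cheeks 80 mm high at y = +-62 mm (inner faces +-57 mm); white housing 130 mm high from x = +103 to +193 mm
- nut_seat (a point): floor of the nut's seat, on the nut's axis, 54 mm above the bench; axes as the unit's. The brass hex nut here is fixed, 14 mm tall (17 mm with its thin stud; top 4 mm chamfered by 1.5 mm all round), two flats facing along the unit's x, and 12, 20 or 28 mm across flats (drawn at each start, not told). Round it a steel ring 6 mm high, 52 mm wide, bore 26, 36 or 45 mm to suit the nut
- nut_top (a point): top face of the nut, 14 mm above nut_seat. The right socket goes down till its rim is on the seat's floor (flats parallel to the nut's, any sixth of a turn; 1.5 mm play a side). One too small stops on the nut, rim about 14 mm above the floor; one too large stops on the ring, rim 6 mm above the floor
- cover (a joint): angle of the see-through amber splash cover over the nut: 0 = closed (level), 1.57 = upright, end stop 1.92. Its hinge is stiff (about 0.16 N m): it stays where it is left
- cover_hinge (a point): middle of the cover's hinge line, which runs along the unit's y at the rear of the cover, 85 mm behind the nut and 83 mm above the bench; the cover's front swings up and away from the robot
- cover_tab (a point): grip point on the cover's red tab, 160 mm from the hinge in the cover's plane. The tab is 20 mm wide (unit's y), 10 mm thick, and juts from the middle of the cover's front edge, from 130 to 172 mm from the hinge (cover 108 mm wide). Closed, it juts towards the robot, clear of the casing; upright, it points up. Pinched by its two sides it can turn between the fingers
- rack: grey plastic rack for the sockets, fixed, 80 x 250 x 45 mm, three holes in a row along its y at y = +78, 0 and -78 mm; origin under its centre on the bench, z up
- rack_hole0 (a point): centre of the mouth of the rack's hole at the rack's y = +78 mm: round, 46 mm wide, at the level of the rack's top (45 mm above the bench). A racked socket stands upright with its axis in the hole, its flange on this level and its origin 22 mm below it
- rack_hole1 (a point): centre of the mouth of the rack's hole in the middle: round, 46 mm wide, at the level of the rack's top (45 mm above the bench). A racked socket stands upright with its axis in the hole, its flange on this level and its origin 22 mm below it
- rack_hole2 (a point): centre of the mouth of the rack's hole at the rack's y = -78 mm: round, 46 mm wide, at the level of the rack's top (45 mm above the bench). A racked socket stands upright with its axis in the hole, its flange on this level and its origin 22 mm below it
- socket_small: hand socket with blue handle, 88 mm tall, 0.14 kg. Origin: centre of its open lower rim, z up its axis. Hexagonal steel nose 0 to 22 mm (hole open below, 20 mm deep, two flats facing along its x), steel flange 22 to 28 mm (58 mm wide; rests on the rack), plastic handle 28 to 88 mm, 24 x 24 mm square, sides facing its x and y. Hole 15 mm across flats, nose 20 mm across flats outside; for the 12 mm nut
- socket_medium: hand socket with yellow handle, 88 mm tall, 0.14 kg. Origin: centre of its open lower rim, z up its axis. Hexagonal steel nose 0 to 22 mm (hole open below, 20 mm deep, two flats facing along its x), steel flange 22 to 28 mm (58 mm wide; rests on the rack), plastic handle 28 to 88 mm, 24 x 24 mm square, sides facing its x and y. Hole 23 mm across flats, nose 28 mm across flats outside; for the 20 mm nut
- socket_large: hand socket with red handle, 88 mm tall, 0.14 kg. Origin: centre of its open lower rim, z up its axis. Hexagonal steel nose 0 to 22 mm (hole open below, 20 mm deep, two flats facing along its x), steel flange 22 to 28 mm (58 mm wide; rests on the rack), plastic handle 28 to 88 mm, 24 x 24 mm square, sides facing its x and y. Hole 31 mm across flats, nose 36 mm across flats outside; for the 28 mm nut
- beaker: bystander: glass beaker, 66 mm wide, 82 mm tall, origin under its centre
- dropper: bystander: white dropper bottle, 51 mm wide, 143 mm tall, origin under its centre
- tips: bystander: blue pipette tip box with clear lid, 94 x 118 x 78 mm, origin under its centre
- dish: bystander: flat glass dish, 69 mm wide, 15 mm tall, origin under its centre
Not all that is in view belongs to the job. What is shaped like the socket_large but green or pink is not meant.

How it is judged:
By the outcome, as a careful person would: the job done as asked, in the order asked, and still so for the second after the job is handed in, while the arm keeps its last pose, push and grip.
It also fails if it takes over 72 s, if anything falls off the work surface, if the arm or the gripper's body presses on something with over 40 N, if the wrist force passes 120 N, or if a joint passes its speed limit or range.

## Working session

There is one attempt and no reset: what is moved stays moved. The work goes in short steps, each a Python script; the robot and the scene stay as the last script left them, time stands still between calls to the robot, and variables do not carry over. Pictures are saved under pics/ and viewed, at most 10 in all, crops included, and the job is handed in when it is done.

```bash
ls; mkdir -p pics
cat > h.py <<'E'
import numpy as np, cv2
from scipy.spatial.transform import Rotation as R
from rig import bot
def rot(q): return R.from_quat([q[1],q[2],q[3],q[0]])
def quat(r):
    x,y,z,w=r.as_quat(); return [w,x,y,z]
def cam(name):
    st=bot.read_state(); c=bot.read_camera(name)
    if name=="wrist":
        M=np.array(c["mount"]); T=rot(st["tool_rot"]).as_matrix()
        c["Rm"]=T@M[:3,:3]; c["o"]=T@M[:3,3]+np.array(st["ee_pos"])
    else:
        a=np.array(c["attitude"]); c["Rm"]=a if a.shape==(3,3) else rot(a).as_matrix(); c["o"]=np.array(c["eye"])
    c["f"]=210/np.tan(np.radians(c["fovy"])/2)
    return c
def slopes(c,uv):
    uv=np.atleast_2d(np.array(uv,float)); f=c["f"]
    K=np.array([[f,0,c["cx"]],[0,f,c["cy"]],[0,0,1]])
    return cv2.undistortPoints(uv.reshape(-1,1,2),K,np.array([c["k1"],0,0,0.])).reshape(-1,2)
def ray(c,uv):
    s=slopes(c,uv); return np.c_[s,np.ones(len(s))]@c["Rm"].T
def onplane(c,uv,z):
    d=ray(c,uv); return c["o"]+d*((z-c["o"][2])/d[:,2])[:,None]
def cloud(c):
    v,u=np.mgrid[0:420,0:560]; d=ray(c,np.c_[u.ravel(),v.ravel()])
    P=c["o"]+d*c["depth"].reshape(-1,1); P[c["depth"].ravel()==0]=np.nan
    return P.reshape(420,560,3)
def down(yaw):  # tool z down, tool y axis (closing) at world angle yaw+90
    return quat(R.from_euler('z',yaw)*R.from_euler('x',np.pi))
E
python3 - <<'E'
from h import *
for n in ["scene","top"]:
    c=cam(n); cv2.imwrite(f"pics/{n}0.png",c["image"]); print(n,c["o"],c["Rm"].round(3).tolist(),c["fovy"],c["k1"],c["cx"],c["cy"])
    np.savez(f"{n}0.npz",**{k:np.array(v) for k,v in c.items()})
print(bot.read_state())
E
```

```text
pics
scene [ -10.97305707  634.82324523 1239.03352393] [[-0.73, -0.542, 0.416], [-0.683, 0.568, -0.458], [0.012, -0.619, -0.785]] 44.43002012809424 -0.19994309727880927 273.31820975959545 215.98198833542028
top [ 458.57716291  -42.42423827 1166.7697409 ] [[0.023, -0.991, 0.133], [-1.0, -0.023, 0.003], [0.0, -0.133, -0.991]] 50.36160379833982 0.013904520642433738 274.4219847225879 209.42017338122696
{'clock': 0.1, 'joint_positions': array([-1.34160157e+00,  3.00417671e-01,  1.52151752e+00, -2.88482469e-06,
        1.32070362e+00, -6.65992782e-02]), 'qvel': array([ 1.13975306e-03, -6.56659460e-05, -9.24817756e-04, -1.71366742e-03,
       -1.63684225e-03, -9.34957866e-04]), 'effort': array([ 1.44068807e-03, -5.44378459e+01, -3.62369084e+01, -8.74932698e-05,
        3.05301328e-03, -1.46092606e-05]), 'ee_pos': array([ 160.27847259, -525.9297239 ,  249.77750044]), 'tool_rot': array([-5.21237957e-04,  9.89082969e-01,  1.47358768e-01, -4.38710537e-05]), 'ft_force': array([ 0.54191134, -0.54487659, -0.1952052 ]), 'moment': array([ 0.05652294, -0.04056404, -0.00784859]), 'grip_force': 0.0, 'grip_width': 85.84519155159165}
```

View pics/scene0.png

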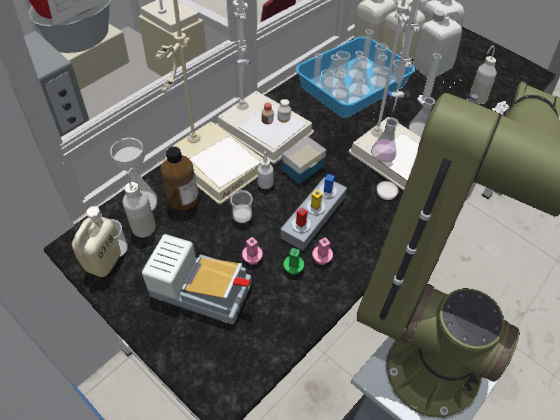

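View pics/top0.png

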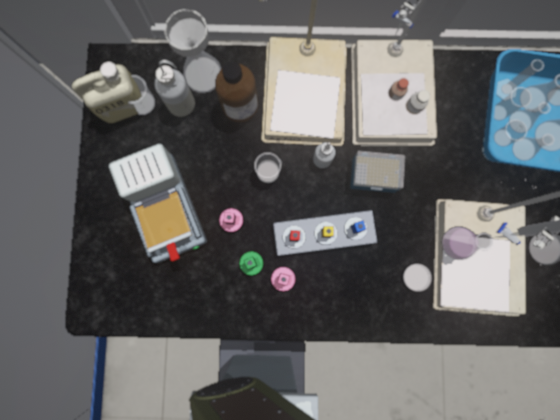

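The scene picture shows the closed cover with its red tab at about (242,282), the rack with red, yellow and blue handles at (302,217), (317,199) and (329,183), and the green and pink decoys in front of it. In the top picture the tab is at (172,252), the amber cover at (165,220), the white housing at (143,170), and the handles at (295,236), (328,232) and (358,228).

```bash
cat > m.py <<'E'
from h import *
def load(n):
    d=np.load(f"{n}0.npz"); c={k:d[k] for k in d.files}
    for k in("f","cx","cy","k1"): c[k]=float(c[k])
    return c
def rect(P):
    (x,y),(w,h),a=cv2.minAreaRect(P[:,:2].astype(np.float32)); return np.round([x,y,w,h,a],1)
rng={"red":[((0,150,90),(7,255,255)),((174,150,90),(180,255,255))],"yel":[((24,150,120),(34,255,255))],"blue":[((108,150,90),(125,255,255))],"amber":[((12,100,100),(23,255,255))]}
def blobs(c,col,amin=25):
    hsv=cv2.cvtColor(c["image"],cv2.COLOR_BGR2HSV); m=0
    for lo,hi in rng[col]: m=m|cv2.inRange(hsv,lo,hi)
    n,l,s,ce=cv2.connectedComponentsWithStats(m)
    return [(s[i,4],ce[i].round(1),l==i) for i in range(1,n) if s[i,4]>=amin]
if __name__=="__main__":
  for n in["top","scene"]:
    c=load(n); W=cloud(c); print(n)
    for col in rng:
        for a,ce,m in blobs(c,col):
            P=W[m]; P=P[~np.isnan(P[:,0])]
            if len(P)<9 or ce[1]<130 : continue
            zt=np.percentile(P[:,2],90); T=P[P[:,2]>zt-6]
            print(col,a,ce,"zmed",np.median(P[:,2]).round(1),"ztop",zt.round(1),"rect",rect(T),"mean",T.mean(0).round(1))
    ok=~np.isnan(W[...,0])
    for nm,lo,hi,box in[("rack",41,49,(380,560,-260,30)),("house",126,134,(400,800,100,420)),("cheek",76,90,(380,800,100,420)),("top50",46,54,(380,800,100,420))]:
        m=ok&(W[...,2]>lo)&(W[...,2]<hi)&(W[...,0]>box[0])&(W[...,0]<box[1])&(W[...,1]>box[2])&(W[...,1]<box[3])
        k,l,s,ce=cv2.connectedComponentsWithStats(m.astype(np.uint8))
        for i in range(1,k):
            if s[i,4]>60: print(nm,s[i,4],ce[i].round(0),rect(W[l==i]),W[l==i].mean(0).round(1))
E
python3 m.py
```

```text
top
red 27 [292.7 237.1] zmed 109.9 ztop 111.6 rect [539.2 -87.3  16.6  18.9   0.8] mean [535.3 -84.5 109.8]
red 142 [172.7 252. ] zmed 125.3 ztop 129.8 rect [492.9 192.6  35.4  19.7  19.4] mean [488.3 191.6 127.2]
yel 26 [325.3 232.6] zmed 109.0 ztop 112.6 rect [ 550.3 -166.6   16.6   17.     1. ] mean [ 547.1 -163.2  110.3]
blue 39 [357.3 227.7] zmed 108.8 ztop 112.2 rect [ 564.3 -241.1   17.3   18.2   20.4] mean [ 561.8 -238.1  109.9]
blue 46 [ 93.8 396.6] zmed -749.2 ztop -742.9 rect [-6.490e+01  6.809e+02  1.417e+02  5.300e+00  3.000e-01] mean [ -69.   680.4 -745.2]
amber 1699 [162.3 220. ] zmed 102.3 ztop 112.4 rect [547.  218.2  47.9 103.3  24.1] mean [540.5 215.4 110.8]
rack 968 [314. 242.] [ 531.4 -150.9   63.   216.1    1.7] [ 529.9 -140.5   45. ]
house 1850 [141. 170.] [685.1 278.1  88.3 133.8  24. ] [684.8 278.8 129.4]
house 61 [174. 256.] [487.2 191.1  22.2  20.   23.2] [485.1 190.  128.4]
cheek 61 [150. 191.] [641.9 267.7   2.5  95.1  24.2] [642.2 266.9  82.8]
cheek 203 [188. 211.] [595.6 171.8 134.   10.4  24. ] [594.9 171.4  79.1]
cheek 494 [150. 209.] [569.2 235.3 13
[... 620 characters left out ...]
an [ 551.9 -159.    92.3]
blue 102 [328.5 182.8] zmed 93.2 ztop 112.9 rect [ 564.1 -245.9   21.8   29.    19.3] mean [ 563.4 -244.9  111.4]
amber 1290 [212.4 277.3] zmed 102.9 ztop 113.6 rect [541.  212.7  44.9 109.6  20.4] mean [537.1 213.7 112.2]
rack 483 [314. 219.] [ 537.  -150.6   62.5  211.     4.9] [ 527.1 -138.    45.4]
house 1256 [167. 258.] [684.7 277.3  88.5 137.4  25.1] [682.9 279.3 129.6]
cheek 143 [173. 279.] [650.1 282.9 154.6  73.2  80.5] [648.7 296.   82.9]
cheek 256 [193. 273.] [619.5 239.6  43.3 122.2  21.2] [622.5 246.5  86.1]
cheek 158 [204. 301.] [543.7 283.2 132.5  11.9  24.7] [541.4 282.7  79.3]
top50 552 [225. 300.] [551.6 240.7 143.2 100.1  23.9] [519.8 231.7  49.7]
```

Run:
```python
from m import *
yaw=np.radians(24.3); ex=np.array([np.cos(yaw),np.sin(yaw)]); ey=np.array([-ex[1],ex[0]])
for n in["top","scene"]:
    c=load(n);W=cloud(c)
    m=(W[...,2]>126)&(W[...,2]<134)&(W[...,1]>200)&(W[...,1]<360)&(W[...,0]>610)&(W[...,0]<760)
    k,l,s,ce=cv2.connectedComponentsWithStats(m.astype(np.uint8)); i=1+np.argmax(s[1:,4])
    r=rect(W[l==i]); u=r[:2]-148*ex; print(n,"house",r,"unit origin",u)
    u0=np.array([549.8,217.9])
    for col in("red","amber"):
        for a,q,mm in blobs(c,col,80):
            P=W[mm];P=P[~np.isnan(P[:,0])];d=P[:,:2]-u0;x=d@ex;y=d@ey
            g=(abs(x)<120)&(abs(y)<60)
            if g.sum()<60: continue
            ang=np.arctan2(P[g,2]-83,85-x[g]); rad=np.hypot(P[g,2]-83,85-x[g])
            print(col,g.sum(),"ang",np.percentile(ang,[10,50,90]).round(3),"rad",np.percentile(rad,[2,50,98]).round(0),"y",np.percentile(y[g],[2,50,98]).round(1))
for th in (0.25,0.8,1.57):
    x=85-160*np.cos(th); p=[*(u0+x*ex),83+160*np.sin(th)]
    for k in(0,np.pi,):
        print(th,np.round(p,0),k,bot.ik(p,down(yaw+k)))
```

```text
top house [685.1 278.1  88.3 133.8  24. ] unit origin [550.21231506 217.19587493]
red 142 ang [0.266 0.283 0.297] rad [132. 153. 170.] y [-8.1  1.4 14.6]
amber 1692 ang [0.262 0.297 0.388] rad [ 14.  66. 114.] y [-48.7   1.3  51.1]
scene house [684.7 277.3  88.5 137.4  25.1] unit origin [549.81231506 216.39587493]
red 111 ang [0.261 0.28  0.307] rad [130. 151. 171.] y [-7.5  2.2  9.6]
amber 1283 ang [0.257 0.297 0.377] rad [ 15.  69. 117.] y [-52.5   2.   51.5]
0.25 [486. 189. 123.] 0 [ 3.00810958e-01  3.82378953e-01  1.73179350e+00 -4.44089210e-16
  1.02742020e+00  1.44749228e+00]
0.25 [486. 189. 123.] 3.141592653589793 [ 0.30081096  0.38237895  1.7317935   0.          1.0274202  -1.69410038]
0.8 [526. 207. 198.] 0 [ 3.10315419e-01  3.79878360e-01  1.54021569e+00 -4.44089210e-16
  1.22149860e+00  1.45699674e+00]
0.8 [526. 207. 198.] 3.141592653589793 [ 0.31031542  0.37987836  1.54021569  0.          1.2214986  -1.68459592]
1.57 [627. 253. 243.] 0 [ 3.29051820e-01  5.95495357e-01  1.11675852e+00 -4.44089210e-16
  1.42933878e+00  1.47573314e+00]
1.57 [627. 253. 243.] 3.141592653589793 [ 0.32905182  0.59549536  1.11675852  0.          1.42933878 -1.66585952]
```

Run:
```python
from h import *
yaw=np.radians(24.3); ex=np.array([np.cos(yaw),np.sin(yaw)]); u0=np.array([549.8,217.9]); th=.25
p=[*(u0+(85-160*np.cos(th))*ex),190]
bot.move_gripper(50,40); bot.move_to(p,down(yaw)); bot.dwell(.2)
c=cam("wrist"); cv2.imwrite("pics/w1.png",c["image"]); np.savez("wrist0.npz",**{k:np.array(v) for k,v in c.items()})
print(c["o"],c["Rm"].round(2).tolist(),bot.read_state()["clock"],bot.read_state()["ee_pos"])
from m import blobs,rect
W=cloud(c); ey=np.array([-ex[1],ex[0]])
for a,q,mm in blobs(c,"red",200):
    P=W[mm];P=P[~np.isnan(P[:,0])]; d=P[:,:2]-u0
    print(a,q,rect(P),P.mean(0),np.percentile(P[:,2],[5,50,95]),np.percentile(d@ey,[1,50,99]))
```

```text
[545.6496316  215.65679201 312.28341744] [[0.41, -0.88, -0.24], [-0.91, -0.4, -0.11], [0.0, 0.26, -0.97]] 3.5667 [486.08744501 188.84151479 190.01701235]
1888 [274.1 213.5] [472.7 188.5  91.6  24.8  18.1] [496.56980055 194.92646    122.56571694] [118.69034035 123.61213679 128.36246428] [-8.94718465  0.97526091 10.36241813]
```

View pics/w1.png

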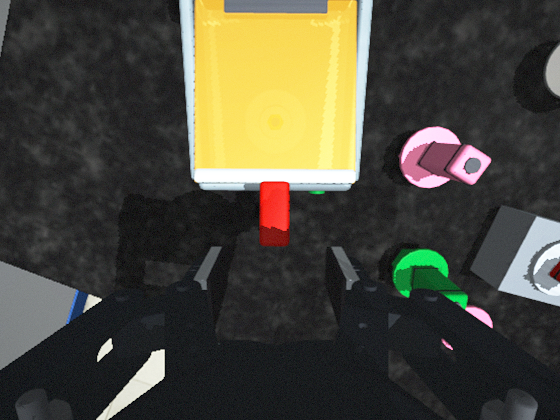

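The wrist view shows the red tab centred between the fingers at (274,213), about 1 mm off along the unit's y, with the nut faintly visible under the cover at (274,120). I'll pinch the tab and fold the cover.

```bash
cat >> h.py <<'E'
YAW=np.radians(24.3); EX=np.array([np.cos(YAW),np.sin(YAW)]); EY=np.array([-EX[1],EX[0]]); U0=np.array([549.8,217.9])+0.8*EY
def U(x,y,z): return np.array([*(U0+x*EX+y*EY),z])
E
python3 - <<'E'
from h import *
arc=lambda t:U(85-160*np.cos(t),0,83+160*np.sin(t))
print("hit",bot.servo_line(arc(.25),speed=120,until_force=15))
bot.move_gripper(0,40); s=bot.read_state(); print(s["grip_width"],s["grip_force"],s["clock"],s["ee_pos"])
for t in np.linspace(.25,1.575,7)[1:]:
    bot.servo_line(arc(t),speed=150); s=bot.read_state(); print(round(t,2),s["ft_force"].round(1),s["grip_width"].round(1))
bot.dwell(.2); c=cam("wrist"); cv2.imwrite("pics/w2.png",c["image"])
bot.move_gripper(45); 
bot.servo_line(arc(1.575)+[0,0,60],speed=200)
# view pose over the nut: camera sits ~65 mm ahead (tool +x) and 122 above TCP, looking back
bot.move_to(U(-75,0,200),down(YAW)); bot.dwell(.2)
c=cam("wrist"); cv2.imwrite("pics/w3.png",c["image"]); np.savez("w3.npz",**{k:np.array(v) for k,v in c.items()}); print(c["o"],bot.read_state()["clock"])
c=cam("scene"); cv2.imwrite("pics/s3.png",c["image"][200:400,100:400]); np.savez("s3.npz",**{k:np.array(v) for k,v in c.items()})
E
```

```text
hit False
19.300932488728648 41.16231858730316 4.65 [485.74117372 189.9670601  122.94948963]Traceback (most recent call last):
  File "<stdin>", line 6, in <module>
AttributeError: 'float' object has no attribute 'round'
```

The fingers closed to 19.3 mm, which matches the tab. The first arc step ran before a print error stopped the script, so I'll continue from there.

Run:
```python
from h import *
arc=lambda t:U(85-160*np.cos(t),0,83+160*np.sin(t))
for t in np.linspace(.25,1.575,7)[2:]:
    bot.servo_line(arc(t),speed=150); s=bot.read_state(); print(round(t,2),s["ft_force"].round(1),round(s["grip_width"],1))
bot.dwell(.1)
bot.move_gripper(45)
bot.servo_line(arc(1.575)+[0,0,60],speed=200)
bot.move_to(U(-75,0,200),down(YAW)); bot.dwell(.2)
c=cam("wrist"); cv2.imwrite("pics/w3.png",c["image"]); np.savez("w30.npz",**{k:np.array(v) for k,v in c.items()}); print(c["o"],bot.read_state()["clock"])
c=cam("scene"); np.savez("s30.npz",**{k:np.array(v) for k,v in c.items()})
from m import blobs
W=cloud(c)
for a,q,mm in blobs(c,"red",30):
    P=W[mm];P=P[~np.isnan(P[:,0])]; d=P[:,:2]-U0; print(a,q,P.mean(0).round(0),"unit x,y",(d@EX).mean().round(1),(d@EY).mean().round(1),"z",np.percentile(P[:,2],[2,98]).round(0))
```

```text
0.69 [-4.5 -1.8  6.1] 18.9
0.91 [-0.9 -1.6  5. ] 18.8
1.13 [ 1.4 -3.   3.3] 18.9
1.35 [ 3.4 -4.2  1.6] 18.8
1.58 [ 3.5 -5.3  3.7] 19.2
[541.38522574 214.99860965 322.51542157] 8.9083
56 [185.4 239.1] [623. 249. 240.] unit x,y 79.2 -2.4 z [214. 257.]
```

View pics/w3.png

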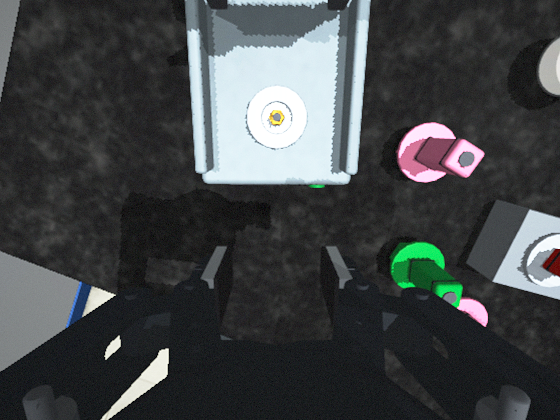

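The cover stands upright: the tab's front face is at unit x 79 mm and z 214–257. The wrist view shows the ring at (277,117), about 60 px wide for 52 mm. Its bore is about 27 mm and the nut about 13 mm, so this is the 12 mm nut, which takes the blue socket. I'll measure the nut and look at the blue socket.

Run:
```python
from h import *
from m import rect
d=np.load("w30.npz"); c={k:d[k] for k in d.files}
for k in("f","cx","cy","k1"): c[k]=float(c[k])
hsv=cv2.cvtColor(c["image"],cv2.COLOR_BGR2HSV)
m=cv2.inRange(hsv,(12,90,60),(35,255,255)); m[:90]=0;m[150:]=0;m[:,:240]=0;m[:,320:]=0
k,l,s,ce=cv2.connectedComponentsWithStats(m); i=1+np.argmax(s[1:,4])
P=onplane(c,ce[i],68)[0]; q=P[:2]-U0; print("nut",s[i],ce[i].round(1),P.round(1),"unit",(q@EX).round(1),(q@EY).round(1))
v,u=np.nonzero(l==i); W=onplane(c,np.c_[u,v],68); a=W[:,:2]-U0; print("extent x,y",np.ptp(a@EX).round(1),np.ptp(a@EY).round(1))
w=((hsv[...,1]<30)&(hsv[...,2]>245)).astype(np.uint8); w[:80]=0;w[155:]=0;w[:,:235]=0;w[:,320:]=0
ct=max(cv2.findContours(w,0,1)[0],key=cv2.contourArea)
W=onplane(c,ct.reshape(-1,2),60); (x,y),r=cv2.minEnclosingCircle(W[:,:2].astype(np.float32)); e=cv2.fitEllipse(W[:,:2].astype(np.float32))
q=np.array(e[0])-U0; print("ring",(x,y),r,e,"unit",q@EX,q@EY)
# casing yaw from cheek tops in depth
Wc=cloud(c)
mm=(Wc[...,2]>77)&(Wc[...,2]<84)&(abs((Wc[...,:2]-U0)@EX)<90)&(abs((Wc[...,:2]-U0)@EY)<75)
k,l,s,ce=cv2.connectedComponentsWithStats(mm.astype(np.uint8))
for i in range(1,k):
    if s[i,4]>300:
        p=Wc[l==i][:,:2]; vx,vy,x0,y0=cv2.fitLine(p.astype(np.float32),cv2.DIST_HUBER,0,.01,.01).ravel(); q=np.array([x0,y0])-U0
        print("cheek",s[i,4],np.degrees(np.arctan(vy/vx)).round(2),(q@EX).round(1),(q@EY).round(1))
# go look at the rack's blue socket
y=np.radians(15); b=np.array([564,-244])-75*np.array([np.cos(y),np.sin(y)])
bot.move_to([*b,200],down(y)); bot.dwell(.25)
c=cam("wrist"); cv2.imwrite("pics/w4.png",c["image"]); np.savez("w40.npz",**{k:np.array(v) for k,v in c.items()}); print(c["o"],bot.read_state()["clock"])
```

```text
nut [269 110  15  15 122] [276.  117.1] [550.9 219.2  68. ] unit 1.5 -0.0
extent x,y 10.9 11.4
ring (540.39599609375, 213.5647430419922) 40.87471389770508 ((547.2879638671875, 213.98753356933594), (55.29183578491211, 74.51581573486328), 25.57638931274414) unit -3.8995140762506333 -3.332095786646256
cheek 1957 24.39 23.5 61.3
cheek 1973 23.94 22.9 -62.4
[ 554.87503127 -245.93375665  322.31459523] 10.9167
```

View pics/w4.png

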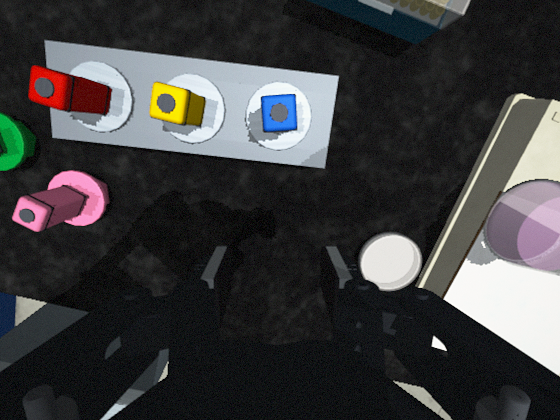

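The blue handle's top face is at (279,113) with its dark centre dot, on the white flange; yellow is at (172,104) and red at (52,88).

Run:
```python
from h import *
from m import rect
d=np.load("w40.npz"); c={k:d[k] for k in d.files}
for k in("f","cx","cy","k1"): c[k]=float(c[k])
hsv=cv2.cvtColor(c["image"],cv2.COLOR_BGR2HSV)
m=cv2.inRange(hsv,(100,120,40),(128,255,255)); m[:80]=0;m[155:]=0;m[:,:240]=0;m[:,:320]&=255;m[:,320:]=0
V=hsv[...,2][m>0]; print("V pct",np.percentile(V,[5,25,50,75,95]))
t=(m>0)&(hsv[...,2]>170)
for nm,mm in(("all",m>0),("bright",t)):
    ct=max(cv2.findContours(mm.astype(np.uint8),0,1)[0],key=cv2.contourArea)
    W=onplane(c,ct.reshape(-1,2),111); print(nm,mm.sum(),cv2.boundingRect(ct),rect(W))
dark=((hsv[...,1]<90)&(hsv[...,2]<130)).astype(np.uint8); dark[:100]=0;dark[127:]=0;dark[:,:266]=0;dark[:,294:]=0
k,l,s,ce=cv2.connectedComponentsWithStats(dark); i=1+np.argmax(s[1:,4]); print("dot",s[i],ce[i],onplane(c,ce[i],111))
w=((hsv[...,1]<40)&(hsv[...,2]>235)).astype(np.uint8); w[:75]=0;w[158:]=0;w[:,:240]=0;w[:,320:]=0
ct=max(cv2.findContours(w,0,1)[0],key=cv2.contourArea); W=onplane(c,cv2.convexHull(ct).reshape(-1,2),51).astype(np.float32)
print("flange",cv2.minEnclosingCircle(W[:,:2]))
Wc=cloud(c); r=(Wc[...,2]>42)&(Wc[...,2]<48)&(Wc[...,0]>480)&(Wc[...,0]<640)&(Wc[...,1]<-20)&(Wc[...,1]>-320); print("rack",rect(Wc[r]))
tp=(m>0)&(Wc[...,2]>106); print("depth top",rect(Wc[tp]),np.median(Wc[tp],0))
```

```text
V pct [140. 216. 242. 246. 249.]
all 974 (261, 94, 36, 38) [ 566.2 -244.8   23.2   23.1   19.3]
bright 881 (262, 94, 35, 37) [ 566.7 -245.    22.4   22.3   19. ]
dot [270 103  18  19 232] [278.68103448 112.19396552] [[ 566.61541133 -244.6522926   111.        ]]Traceback (most recent call last):
  File "<stdin>", line 16, in <module>
cv2.error: OpenCV(4.12.0) /io/opencv/modules/imgproc/src/shapedescr.cpp:201: error: (-215:Assertion failed) count >= 0 && (depth == CV_32F || depth == CV_32S) in function 'minEnclosingCircle'
```

Run:
```python
from h import *
y=np.radians(19.2); b=np.array([566.6,-244.7])
bot.move_to([*b,150],down(y)); print("hit",bot.servo_line([*b,85],speed=120,until_force=12)); print(bot.read_state()["ee_pos"].round(1))
bot.move_gripper(0,60); s=bot.read_state(); print("w",s["grip_width"],s["grip_force"],s["clock"],s["ee_pos"].round(1))
bot.servo_line([*b,195],speed=200); 
bot.move_to([550.8,219.0,200],down(np.radians(24.2))); bot.dwell(.2)
s=bot.read_state(); print("w",s["grip_width"],s["ft_force"],s["clock"],s["ee_pos"])
for n in("wrist","scene"):
    c=cam(n); np.savez(n+"50.npz",**{k:np.array(v) for k,v in c.items()}); cv2.imwrite(f"pics/{n}5.png",c["image"] if n=="wrist" else cv2.resize(c["image"][170:350,100:330],None,fx=3,fy=3,interpolation=2))
```

```text
hit False
[ 566.9 -245.1   86.1]
w 23.59813618299103 59.260075092315674 12.3833 [ 567.  -245.    86.2]
w 23.444432043990716 [ 0.1915425   0.59674865 -0.62866143] 14.9833 [551.0982316  218.34728375 199.97556065]
```

View pics/wrist5.png

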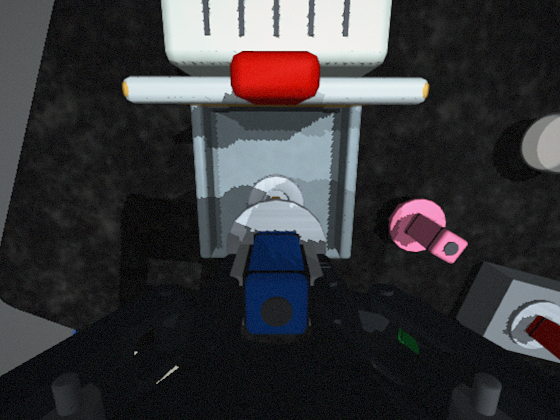

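View pics/scene5.png

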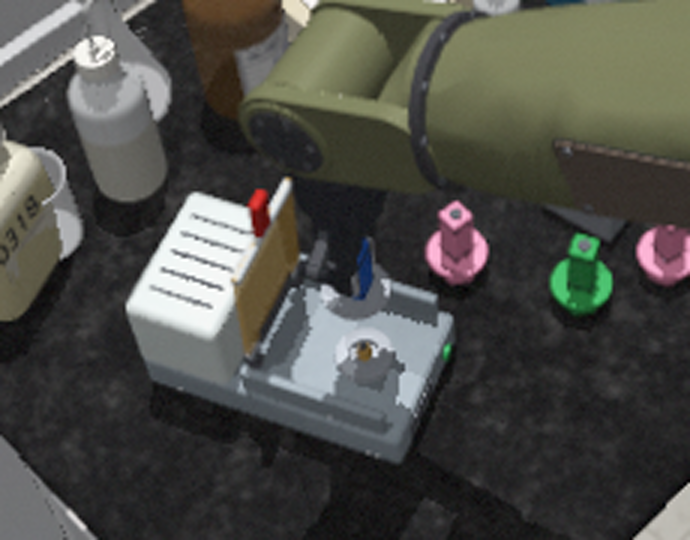

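The blue socket is held upright above the nut, and the cover still stands. Next I'll lower it under force guard.

Run:
```python
from h import *
t=np.array([550.8,219.3])
bot.servo_line([*t,142],speed=150); bot.dwell(.1)
print("hit",bot.servo_line([*t,112],speed=25,until_force=12))
s=bot.read_state(); print(s["clock"],s["ee_pos"].round(2),"rim above floor",(s["ee_pos"][2]-63.2-54).round(1),s["ft_force"].round(1),s["moment"].round(2),s["grip_width"])
```

```text
hit True
16.6417 [550.89 219.33 117.18] rim above floor -0.0 [-0.3  0.6  6.1] [-0.03  0.18 -0.01] 23.612212522466375
```

Run:
```python
from h import *
from m import blobs
s=bot.read_state(); p=s["ee_pos"]
print("hit",bot.servo_line([550.8,219.3,p[2]-3],speed=15,until_force=12)); bot.dwell(.4)
s=bot.read_state(); print(s["clock"],s["ee_pos"].round(2),s["ft_force"].round(1),s["moment"].round(2),s["grip_width"],s["grip_force"])
c=cam("wrist"); cv2.imwrite("pics/w6.png",c["image"])
c=cam("scene"); W=cloud(c)
for a,q,mm in blobs(c,"red",30):
    P=W[mm];P=P[~np.isnan(P[:,0])]; d=P[:,:2]-U0; print(a,q,"unit x,y",(d@EX).mean().round(1),(d@EY).mean().round(1),"z",np.percentile(P[:,2],[2,98]).round(0))
```

```text
hit True
17.25 [551.67 219.68 117.06] [-0.3  0.2  5.6] [-0.01  0.06 -0.01] 23.708255073262155 59.37772035598755
40 [184.9 241.4] unit x,y 73.7 9.7 z [212. 336.]
```

View pics/w6.png

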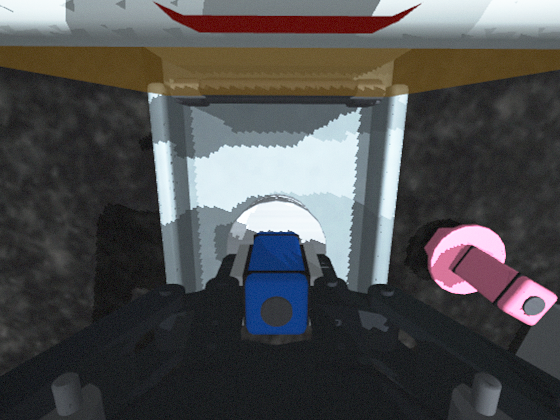

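Run:
```python
from h import *
c=cam("wrist"); W=cloud(c); hsv=cv2.cvtColor(c["image"],cv2.COLOR_BGR2HSV)
d=W[...,:2]-U0; x=d@EX
am=cv2.inRange(hsv,(10,80,40),(28,255,255))>0; am[110:]=False
for nm,m in(("amber",am),("red",cv2.inRange(hsv,(0,150,60),(7,255,255))>0)):
    m=m&~np.isnan(x)&(W[...,2]>80)
    if m.sum()>20:
        z=W[...,2][m]; print(nm,m.sum(),"x",np.percentile(x[m],[5,50,95]).round(1),"z",np.percentile(z,[5,50,95]).round(1),"slope dx/dz",np.polyfit(z,x[m],1)[0].round(3))
w=c["o"][:2]-U0; print("camera unit x,z",w@EX,c["o"][2])
```

```text
amber 13571 x [78.5 79.4 81.9] z [116.  167.7 183.5] slope dx/dz -0.049
camera unit x,z 67.516515145851 239.41293399864477
```

```bash
python3 -c "
from rig import bot
print(bot.finish_job(), bot.read_state()['clock'])"
```

```text
the job is handed in; nothing more can be done
the job is handed in; nothing more can be done
```

The job is handed in at about 17 s of the 72 s: the cover stands upright and the blue (12 mm) socket is held fully down on the nut, picked directly because the camera showed the 12 mm nut, so I did not try the yellow and red sockets.

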